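Pull the round sample jars from the crate into the lab pan

TASK

Pull every round jar out of the blue sample crate for the lab and stand them upright in the steel pan, whose lid you lay aside first and put back on, properly seated, when all the jars are in. The tall temperature logger blocks the way to one jar: take it out and set it down beside the crate, and when you are finished have it standing in its own pocket again. The square bottles stay where they are.

Things in the scene. Friction and masses are not known exactly. Their poses are not given: they have to be found in the camera images.
- crate: Low blue perforated crate with white dividers, fixed; 228 (its x) x 283 (y) mm, wall top 54 mm above the table. Origin: centre of underside. 4 x 5 square pockets, pitch 55 mm: centres at x = +-27.5, +-82.5 and y = 0, +-55, +-110 mm; each 52 mm wide inside, floor 4 mm, divider tops 46 mm above the table. Stands left or right on the table, the pan on the other side
- crate_in (a point): Centre of the crate's floor, 4 mm above its origin, same axes. The table is bare on the crate's outer side (away from the pan): the logger can stand there, 205 mm from the crate's centre along the crate's y
- pan: Stainless steel food pan, fixed, its lid on it at the start. Flange 265 (its x) x 162 (its y) mm, flange top 105 mm above the table; inside 241 x 138 mm, floor 3 mm above the table. Origin: centre of underside. The table is bare on its outer long side (away from the crate): the lid can lie there, its centre 185 mm from the pan's along the pan's y
- lid: Loose stainless lid of the pan, about 0.35 kg: plate 265 (x) x 162 (y) x 3 mm over a locating step 231 x 128 x 6 mm that drops into the pan with 5 mm to spare on each side. Origin: centre of the underside of the step (at table height when lying on the table, 99 mm above the pan's origin when seated, axes along the pan's)
- lid_handle (a point): Centre of the bar of the bridge handle on the lid, 39 mm above the lid's origin. Bar across the lid, along its y: 90 mm long, 12 mm wide (x), 10 mm thick, 25 mm free above the plate, posts near its two ends
- logger: Temperature logger: upright plain grey slab 30 (x) x 42 (y) x 145 mm tall with a small dark screen, about 130 g; its top is 35 mm above the bottle tops around it. Origin: centre of underside, axes along the crate's. It stands in a pocket beside jar_1, on one of the two sides by which that jar could be gripped
- jar_1: Round white sample jar with a grey screw cap, 88 mm tall, body 42 mm diameter, cap 44 mm diameter over the top 18 mm, about 110 g. Origin: centre of its underside. Stands in a crate pocket with bottles close on one or both sides in one crate direction; there is room for two fingers only along the other (on one of those sides the logger stands in the way)
- jar_2: Round white sample jar with a grey screw cap, 88 mm tall, body 42 mm diameter, cap 44 mm diameter over the top 18 mm, about 110 g. Origin: centre of its underside. Stands in a crate pocket with bottles close on one or both sides in one crate direction; there is room for two fingers only along the other (an empty pocket or the outside of the crate); may be absent
- jar_3: Round white sample jar with a grey screw cap, 88 mm tall, body 42 mm diameter, cap 44 mm diameter over the top 18 mm, about 110 g. Origin: centre of its underside. Stands in a crate pocket with bottles close on one or both sides in one crate direction; there is room for two fingers only along the other (an empty pocket or the outside of the crate); may be absent
- jar_4: Round white sample jar with a grey screw cap, 88 mm tall, body 42 mm diameter, cap 44 mm diameter over the top 18 mm, about 110 g. Origin: centre of its underside. Stands in a crate pocket with bottles close on one or both sides in one crate direction; there is room for two fingers only along the other (an empty pocket or the outside of the crate); may be absent
- bottle_1: Square white sample bottle, 42 x 42 mm, 110 mm tall (square body 86 mm, then a round grey cap 30 mm across), about 160 g; stays in its crate pocket. Origin: centre of its underside
- bottle_2: Square white sample bottle, 42 x 42 mm, 110 mm tall (square body 86 mm, then a round grey cap 30 mm across), about 160 g; stays in its crate pocket. Origin: centre of its underside
- bottle_3: Square white sample bottle, 42 x 42 mm, 110 mm tall (square body 86 mm, then a round grey cap 30 mm across), about 160 g; stays in its crate pocket. Origin: centre of its underside
- bottle_4: Square white sample bottle, 42 x 42 mm, 110 mm tall (square body 86 mm, then a round grey cap 30 mm across), about 160 g; stays in its crate pocket. Origin: centre of its underside
- bottle_5: Square white sample bottle, 42 x 42 mm, 110 mm tall (square body 86 mm, then a round grey cap 30 mm across), about 160 g; stays in its crate pocket. Origin: centre of its underside
- bottle_6: Square white sample bottle, 42 x 42 mm, 110 mm tall (square body 86 mm, then a round grey cap 30 mm across), about 160 g; stays in its crate pocket. Origin: centre of its underside
- bottle_7: Square white sample bottle, 42 x 42 mm, 110 mm tall (square body 86 mm, then a round grey cap 30 mm across), about 160 g; stays in its crate pocket. Origin: centre of its underside
- bottle_8: Square white sample bottle, 42 x 42 mm, 110 mm tall (square body 86 mm, then a round grey cap 30 mm across), about 160 g; stays in its crate pocket. Origin: centre of its underside
- bottle_9: Square white sample bottle, 42 x 42 mm, 110 mm tall (square body 86 mm, then a round grey cap 30 mm across), about 160 g; stays in its crate pocket. Origin: centre of its underside
- bottle_10: Square white sample bottle, 42 x 42 mm, 110 mm tall (square body 86 mm, then a round grey cap 30 mm across), about 160 g; stays in its crate pocket. Origin: centre of its underside
- bottle_11: Square white sample bottle, 42 x 42 mm, 110 mm tall (square body 86 mm, then a round grey cap 30 mm across), about 160 g; stays in its crate pocket. Origin: centre of its underside

How it is judged:
By the outcome, as a careful person would: the job done as asked, in the order asked, and still so for the second after the job is handed in, with the robot touching nothing.
Of jar_2, jar_3, jar_4 only 1 to 3 are there at a start; the rules pass over those that are not, and their reading is None.
At some moment in a run one of lid may be knocked a few centimetres aside while the robot is not near it.
It also fails if it takes over 210 s, if anything falls off the work surface, if the arm or the gripper's body presses on something with over 40 N, if the wrist force passes 120 N, or if a joint passes its speed limit or range.

ROBOT

A 7-joint arm with a two-finger parallel gripper is mounted at the origin on the work surface. World frame = base frame: x ahead of the robot, y to its left, z up, the work surface at z = 0. Lengths are in mm, angles in rad, forces in N, time in s.
With the tool pointing down it reaches from about 350 to 900 mm from the base axis. Payload 8.1 kg.
Tool frame: the origin (TCP) lies on the centre line of the jaws, within the pads' length; the fingertips stand 17 mm ahead of it and the grasp point (between the pads) lies 2 mm behind it; z points along the fingers, y is the line along which they close (so a half turn about z gives the same grasp; the last joint's range is limited). The gripper opens to 92 mm and grips with 3 to 60 N. Pads are 19 mm wide; open, the fingers measure 130 mm over their backs; the gripper's body (75 mm by 190 mm) begins 47 mm behind the grasp point.
Start: joints at [1.087, 0.434, 0.025, 1.573, -0.012, 1.134, -0.075], TCP at [232.267, -580.252, 243.742] pointing down, gripper open.
Joint ranges: [-2.62, 2.62], [-0.44, 2.09], [-1.27, 1.32], [0.08, 2.57], [-1.32, 4.46], [0.12, 2], [-2.74, 2.74]. Speed limits (rad/s): [2.22, 2.22, 3.01, 3.01, 3.14, 3.14, 3.14].

INTERFACE

Orientations are given as a unit quaternion [x, y, z, w].
In Python, from cell import arm gives the robot as it stands.
- The arm moves only by the shell command python3 nudge.py 'ROWS' [OPENING] [FORCE]. ROWS is rows parted by semicolons, their numbers by spaces, 1 to 10 of them, each of 6 numbers: dx, dy, dz in mm, then a rotation vector rx, ry, rz in rad; each row is the pose to reach, as a shift and turn from the pose commanded when the command began, along the tool's axes at that moment; what a row does not reach only later rows make up. A row lasts 1/12 s, in which the tool goes at most 41.7 mm and 0.125 rad, less where a joint would pass 70% of its speed; a pose out of reach is approached as far as the arm can. OPENING is the finger opening in mm, set as the command begins (- or left out keeps the last). The fingers move at their own pace and stop on an object; FORCE is the grip in N (left out, the last holds). Time passes only in rows, so rows that do not move let the fingers close. It prints the time, the measured TCP pose, the force, the opening and the grip force at its end.
- arm.state(): the state, without advancing time (a new reading comes with each control period).
- arm.capture(name): name is "scene" or "side" or "wrist"; returns the picture (384x512x3 uint8, red, green, blue); there is no depth.
- arm.camera_info(name): a dict with "fx", "fy", "cx", "cy" (pixels), "extrinsics" (4x4, takes a point from camera to world coordinates). Camera axes: x right, y up, looking along -z (the intrinsics and any distortion apply to the point x, -y, -z); pixel columns grow to the right and rows downward; lengths in mm; the calibration is good to about 2 mm. A picture is of the moment at which its call begins: read the wrist's pose just before it. camera_info takes no time and is no camera call; for the wrist camera it gives the pose at the moment of the call.
- arm.finish_job(): hands the job in; it is judged then, once.
The state is a dict: "clock": time; "q": joint angles; "qd": joint speeds; "tau": joint torques, N m; "eef_pos": TCP position; "tcp_rot": TCP orientation; "wrist_force": force on the tool from outside, world axes, zero at the start; "moment": the same for the moment, N m; "opening": finger opening in mm; "grasp_force": force on a finger pad.
Only numpy, scipy, OpenCV 4.12 (cv2) and the standard library are available. Lean on these libraries where they do the work, as an engineer would, in place of code of your own. Each camera call takes 0.05 s, during which the arm holds its last target. There are 200 camera calls.

## Working session

There is one attempt and no reset: what is moved stays moved. The work goes in short steps, Python scripts to look and compute and a shell command to move; the robot and the scene stay as the last step left them, time stands still between calls to the robot, and variables do not carry over. Pictures are saved under pics/ and viewed, at most 14 in all, crops included, and the job is handed in when it is done.

```bash
ls; mkdir -p pics
python3 - <<'E'
from cell import arm
import cv2,numpy as np
s=arm.state();print(s['eef_pos'],s['tcp_rot'],s['clock'])
for n in("scene","side"):
    im=arm.capture(n);cv2.imwrite(f'pics/{n}0.png',cv2.resize(im[:,:,::-1],(800,600),interpolation=cv2.INTER_CUBIC))
    i=arm.camera_info(n);print(n,{k:(np.round(v,3).tolist() if k=='extrinsics' else v) for k,v in i.items()})
E
```

```text
cell.py
nudge.py
pics
[ 232.0425575  -579.79090296  242.936764  ] [ 9.81937396e-01  1.89204400e-01 -2.24939604e-04 -7.71687963e-04] 0.0
scene {'fx': 378.0428444180769, 'fy': 378.0428444180769, 'cx': 255.0340863042895, 'cy': 198.71186593390428, 'extrinsics': [[0.71, -0.572, 0.411, 930.545], [0.704, 0.584, -0.404, -397.273], [-0.009, 0.576, 0.817, 862.504], [0.0, 0.0, 0.0, 1.0]]}
side {'fx': 436.18091015214236, 'fy': 436.18091015214236, 'cx': 262.4389529723538, 'cy': 198.5600690839547, 'extrinsics': [[-0.749, -0.4, 0.528, 1172.682], [0.662, -0.457, 0.593, 686.97], [0.004, 0.794, 0.607, 822.19], [0.0, 0.0, 0.0, 1.0]]}
```

View pics/scene0.png

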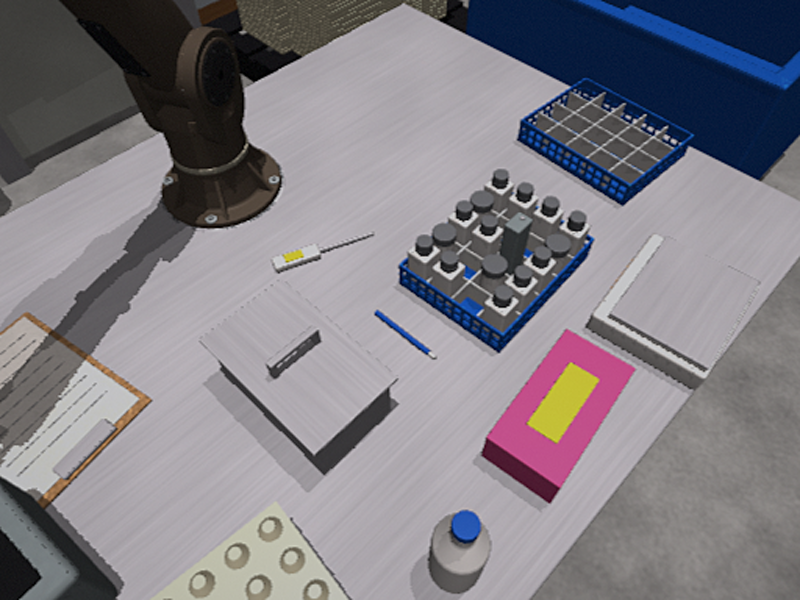

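View pics/side0.png

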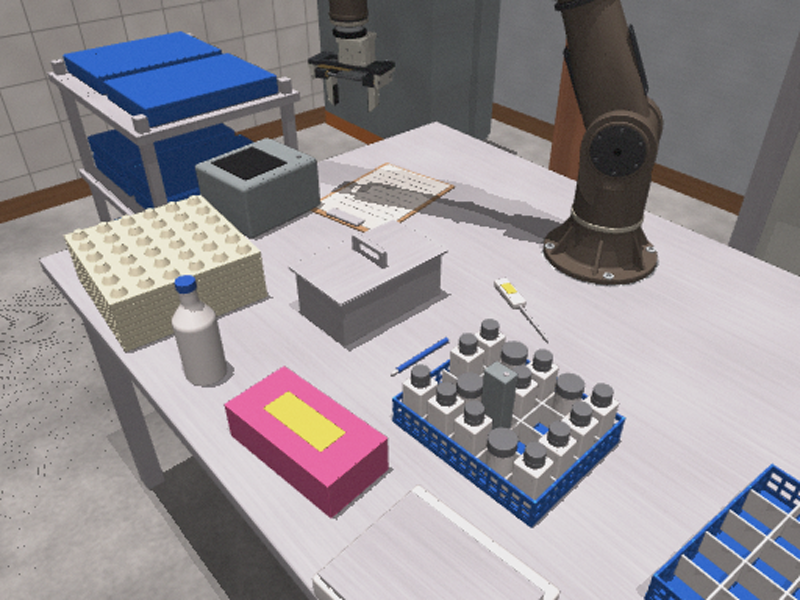

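```bash
cat > h.py <<'E'
from cell import arm
import numpy as np,cv2
from scipy.spatial.transform import Rotation as R
def ray(info,uv,z):
    p=np.array([(uv[0]-info['cx'])/info['fx'],-(uv[1]-info['cy'])/info['fy'],-1.])
    E=np.array(info['extrinsics']);d=E[:3,:3]@p;o=E[:3,3]
    return o+d*(z-o[2])/d[2]
def proj(info,P):
    E=np.array(info['extrinsics']);c=E[:3,:3].T@(np.array(P,float)-E[:3,3])
    return np.array([info['cx']+info['fx']*c[0]/-c[2],info['cy']-info['fy']*c[1]/-c[2]])
def delta(target,yaw=None):
    """tool-axis shift to world target (TCP), and rotation vec so that tool y axis lies along world angle yaw, pointing down"""
    s=arm.state();Rt=R.from_quat(s['tcp_rot'])
    d=Rt.inv().apply(np.array(target)-s['eef_pos'])
    y=Rt.as_matrix()[:,1];cur=np.arctan2(y[1],y[0]);out=[np.round(d,1)]
    if yaw is not None:
        a=(yaw-cur+np.pi/2)%np.pi-np.pi/2
        th=cur+a;Y=np.array([np.cos(th),np.sin(th),0]);Z=np.array([0,0,-1.]);X=np.cross(Y,Z)
        out.append(np.round((Rt.inv()*R.from_matrix(np.c_[X,Y,Z])).as_rotvec(),3))
    print('pos',np.round(s['eef_pos'],1),'yawy',round(cur,3),'q7',round(s['q'][6],2),'delta',*out)
def snap(n,f):
    i=arm.camera_info(n);im=arm.capture(n)
    cv2.imwrite('pics/'+f+'_raw.png',im[:,:,::-1]);cv2.imwrite('pics/'+f,cv2.resize(im[:,:,::-1],(800,600),interpolation=cv2.INTER_CUBIC))
    import pickle;pickle.dump(i,open('pics/'+f+'.pkl','wb'))
    return i
E
python3 - <<'E'
from h import *
s=arm.camera_info('scene');d=arm.camera_info('side');w=arm.camera_info('wrist')
f=lambda i,l,z:print([np.round(ray(i,np.array(p)/1.5625,z)[:2]).tolist() for p in l])
f(s,[(200,340),(278,282),(396,380),(320,462)],108)
f(d,[(292,268),(377,224),(447,240),(352,300)],108)
f(s,[(400,264),(498,340),(592,236)],54)
f(d,[(393,412),(532,517),(624,418)],54)
f(s,[(482,197),(444,230),(494,262),(558,241)],88)
print(np.round(w['extrinsics'],3),w['fx'],w['cx'],w['cy'])
E
```

```text
[[375.0, -274.0], [372.0, -121.0], [635.0, -114.0], [650.0, -271.0]]
[[632.0, -254.0], [409.0, -276.0], [343.0, -135.0], [609.0, -100.0]]
[[455.0, 76.0], [680.0, 74.0], [660.0, 369.0]]
[[697.0, 114.0], [683.0, 382.0], [438.0, 358.0]]
[[471.0, 276.0], [476.0, 166.0], [586.0, 171.0], [636.0, 286.0]]
[[ 3.72000e-01  8.92000e-01  2.58000e-01  3.01432e+02]
 [-9.28000e-01  3.57000e-01  1.02000e-01 -5.52895e+02]
 [-1.00000e-03 -2.77000e-01  9.61000e-01  3.84449e+02]
 [ 0.00000e+00  0.00000e+00  0.00000e+00  1.00000e+00]] 343.0650587173203 256.7593530669174 192.1408916328386
```

Run:
```python
from h import *
delta([508,-195,330],0.03)
delta([508,-195,330],1.6)
```

```text
pos [ 232.1 -579.8  243. ] yawy -1.19 q7 -0.08 delta [ 399.2 -254.9  -86.7] [-1.00e-03 -1.00e-03 -1.22e+00]
pos [ 232.1 -579.8  243. ] yawy -1.19 q7 -0.08 delta [ 399.2 -254.9  -86.7] [-0.001  0.     0.352]
```

```bash
R="399 -255 -87 0 0 -1.22"; python3 nudge.py '40 -25 -87 0 0 -.12;80 -51 -87 0 0 -.24;120 -76 -87 0 0 -.36;160 -102 -87 0 0 -.48;200 -127 -87 0 0 -.61;240 -153 -87 0 0 -.73;280 -178 -87 0 0 -.85;320 -204 -87 0 0 -.97;360 -230 -87 0 0 -1.09;399 -255 -87 0 0 -1.22' 92; python3 nudge.py '0 0 0 0 0 0;0 0 0 0 0 0'
python3 - <<'E'
from h import *
delta([508,-195,330],0.03)
E
```

```text
clock: 0.93
eef_pos: [457.3, -265.3, 330.2]
tcp_rot: [0.696, 0.718, -0.0, 0.0]
wrist_force: [1.6, -0.5, 0.3]
opening: 91.8
grasp_force: 0.0
clock: 1.1
eef_pos: [458.0, -264.5, 330.0]
tcp_rot: [0.696, 0.718, 0.0, -0.0]
wrist_force: [-1.0, -0.9, -0.2]
opening: 92.0
grasp_force: 0.0
pos [ 458.  -264.5  330. ] yawy 0.03 q7 0.36 delta [67.9 52.1  0. ] [ 0.    -0.001  0.   ]
```

```bash
python3 nudge.py '34 26 0 0 0 0;68 52 0 0 0 0;68 52 0 0 0 0;68 52 0 0 0 0'
python3 - <<'E'
from h import *
i=snap('wrist','w1.png');print(np.round(i['extrinsics'],3))
E
```

```text
clock: 1.43
eef_pos: [507.8, -196.3, 329.8]
tcp_rot: [0.697, 0.717, 0.0, -0.0]
wrist_force: [-0.8, -0.3, 0.0]
opening: 91.7
grasp_force: 0.0
[[ 1.00000e+00 -2.60000e-02 -8.00000e-03  5.05581e+02]
 [ 2.80000e-02  9.61000e-01  2.76000e-01 -1.22290e+02]
 [ 0.00000e+00 -2.76000e-01  9.61000e-01  4.71284e+02]
 [ 0.00000e+00  0.00000e+00  0.00000e+00  1.00000e+00]]
```

View pics/w1.png

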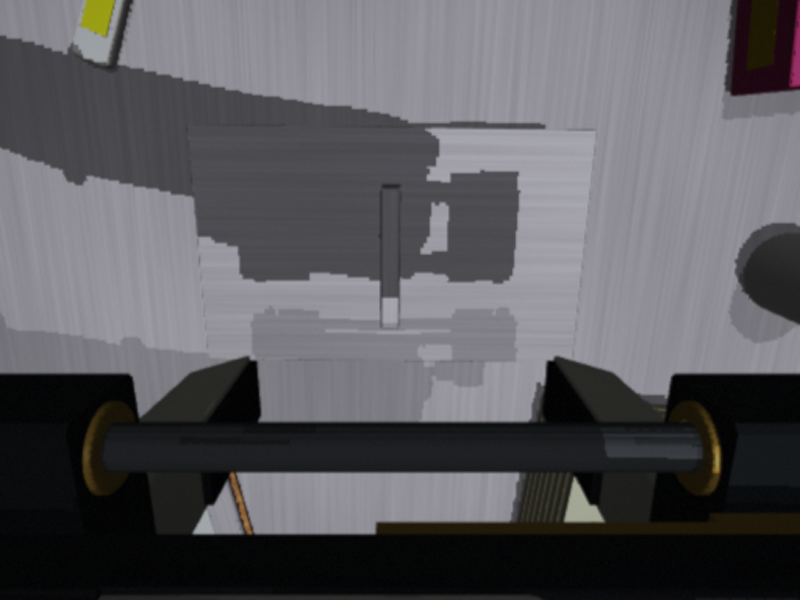

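The wrist view shows the lid's corners at (190,127), (595,130), (574,362) and (208,358), with the handle bar spanning about (390,186) to (390,327).

Run:
```python
from h import *
i=arm.camera_info('wrist')
P=[ray(i,np.array(p)/1.5625,108)[:2] for p in [(190,127),(595,130),(574,362),(208,358)]]
print(np.round(P,1),np.mean(P,0)); P=np.array(P)
for a,b in((1,0),(2,3)):
    v=P[a]-P[b];print(np.linalg.norm(v),np.arctan2(v[1],v[0]))
for a,b in((0,3),(1,2)):
    v=P[a]-P[b];print(np.linalg.norm(v),np.arctan2(v[1],v[0])-np.pi/2)
H=[ray(i,np.array(p)/1.5625,143)[:2] for p in [(390.5,186),(390,327)]];print(np.round(H,1),np.mean(H,0))
```

```text
[[ 368.2 -116.1]
 [ 629.6 -111.5]
 [ 634.4 -272.7]
 [ 367.8 -276.3]] [ 500.00439013 -194.15483621]
261.3943818823687 0.017751160956334024
266.67120722912557 0.013321766388164138
160.14823374732518 -0.0026377199842753107
161.3086490170483 0.030207060194934243
[[ 498.9 -147.7]
 [ 500.3 -237.1]] [ 499.57922701 -192.3985972 ]
```

```bash
python3 - <<'E'
from h import *
delta([499.6,-193,136],0.016)
E
python3 nudge.py '3 -8 40 0 0 .014;3 -8 80 0 0 .014;3 -8 120 0 0 .014;3 -8 150 0 0 .014;3 -8 175 0 0 .014;3 -8 190 0 0 .014;3 -8 194 0 0 .014;3 -8 194 0 0 .014' 50
python3 - <<'E'
from h import *
delta([499.6,-193,136],0.016)
E
```

```text
pos [ 506.8 -198.3  329.7] yawy 0.025 q7 0.19 delta [  5.5  -6.9 193.7] [-0.001  0.     0.009]
clock: 2.15
eef_pos: [497.4, -196.8, 135.2]
tcp_rot: [0.704, 0.71, -0.001, -0.001]
wrist_force: [-0.0, 0.6, -0.6]
opening: 50.5
grasp_force: 0.0
pos [ 497.4 -196.8  135.2] yawy 0.008 q7 0.08 delta [ 3.8  2.2 -0.8] [-0.003 -0.    -0.008]
```

```bash
python3 nudge.py '3 2 0 0 0 -.007;3 2 0 0 0 -.007;3 2 0 0 0 -.007;3 2 0 0 0 -.007;3 2 0 0 0 -.007;3 2 0 0 0 -.007' 5 50; python3 nudge.py '0 0 -10 0 0 0;0 0 -30 0 0 0;0 0 -50 0 0 0;0 0 -70 0 0 0;0 0 -70 0 0 0'
python3 - <<'E'
from h import *
delta([503,-379,60],0.016)
E
```

```text
clock: 2.65
eef_pos: [501.1, -192.2, 136.6]
tcp_rot: [0.701, 0.713, 0.0, 0.0]
wrist_force: [0.4, -0.1, -0.9]
opening: 14.3
grasp_force: 0.0
clock: 3.07
eef_pos: [502.7, -192.3, 210.1]
tcp_rot: [0.701, 0.713, 0.001, 0.002]
wrist_force: [1.2, 0.6, -3.8]
opening: 11.3
grasp_force: 50.0
pos [ 502.7 -192.3  210.1] yawy 0.018 q7 0.12 delta [-186.4   -3.8  150.4] [0.005 0.002 0.002]
```

```bash
python3 nudge.py '-40 -1 0 0 0 0;-80 -2 0 0 0 0;-120 -3 0 0 0 0;-160 -4 0 0 0 0;-186 -4 0 0 0 0;-187 -4 20 0 0 0;-187 -4 60 0 0 0;-187 -4 100 0 0 0;-187 -4 135 0 0 0;-187 -4 150 0 0 0'
python3 - <<'E'
from h import *
delta([503,-379,37],0.016)
E
```

```text
clock: 3.9
eef_pos: [496.8, -377.3, 50.3]
tcp_rot: [0.701, 0.713, -0.001, -0.004]
wrist_force: [-1.6, 0.4, -3.9]
opening: 11.4
grasp_force: 50.0
pos [ 496.8 -377.3   50.3] yawy 0.018 q7 0.36 delta [-1.9  6.3 13.3] [-0.007 -0.005  0.002]
```

```bash
python3 nudge.py '0 0 5 0 0 0;0 0 8 0 0 0;0 0 8 0 0 0;0 0 8 0 0 0'; python3 nudge.py '0 0 3 0 0 0;0 0 6 0 0 0;0 0 6 0 0 0'
```

```text
clock: 4.23
eef_pos: [501.2, -379.6, 49.6]
tcp_rot: [0.701, 0.713, 0.0, 0.001]
wrist_force: [-0.3, -0.3, -3.4]
opening: 11.8
grasp_force: 50.0
clock: 4.48
eef_pos: [500.3, -379.3, 42.4]
tcp_rot: [0.701, 0.713, -0.0, 0.0]
wrist_force: [-1.1, 0.5, -4.4]
opening: 11.4
grasp_force: 50.0
```

```bash
python3 nudge.py '0 0 2 0 0 0;0 0 4 0 0 0;0 0 4 0 0 0'; python3 nudge.py '0 0 1 0 0 0;0 0 2 0 0 0;0 0 2 0 0 0'
```

```text
clock: 4.73
eef_pos: [500.5, -379.4, 39.6]
tcp_rot: [0.701, 0.713, -0.0, 0.0]
wrist_force: [-3.5, 2.6, 11.0]
opening: 11.1
grasp_force: 50.0
clock: 4.98
eef_pos: [500.5, -379.4, 39.5]
tcp_rot: [0.701, 0.713, -0.0, 0.001]
wrist_force: [-9.8, 5.2, 30.5]
opening: 11.6
grasp_force: 50.0
```

```bash
python3 nudge.py '0 0 -3 0 0 0;0 0 -3 0 0 0;0 0 -3 0 0 0' 60;  python3 nudge.py '0 0 -15 0 0 0;0 0 -40 0 0 0;0 0 -80 0 0 0;0 0 -120 0 0 0;0 0 -160 0 0 0;20 0 -200 0 0 0;50 5 -230 0 0 0;90 10 -230 0 0 0;130 20 -230 0 0 0;170 30 -230 0 0 0' 92
python3 - <<'E'
from h import *
delta([560,120,400],0.016)
E
```

```text
clock: 5.23
eef_pos: [500.8, -379.5, 39.7]
tcp_rot: [0.701, 0.713, 0.0, 0.001]
wrist_force: [-0.2, 0.0, -0.1]
opening: 27.0
grasp_force: 0.0
clock: 6.07
eef_pos: [527.3, -207.9, 270.0]
tcp_rot: [0.701, 0.713, 0.0, 0.001]
wrist_force: [0.6, -0.6, 0.0]
opening: 90.7
grasp_force: 0.0
pos [ 527.3 -207.9  270. ] yawy 0.017 q7 0.16 delta [ 327.2   38.3 -130.3] [0.002 0.001 0.001]
```

```bash
python3 nudge.py '33 4 -13 0 0 0;66 8 -26 0 0 0;99 12 -39 0 0 0;132 16 -52 0 0 0;165 20 -65 0 0 0;198 24 -78 0 0 0;231 28 -91 0 0 0;264 32 -104 0 0 0;297 36 -117 0 0 0;327 38 -130 0 0 0'; python3 nudge.py '0 0 0 0 0 0;0 0 0 0 0 0'
python3 - <<'E'
from h import *
i=snap('wrist','w2.png');print(np.round(i['extrinsics'],3))
E
```

```text
clock: 6.9
eef_pos: [559.2, 120.6, 399.5]
tcp_rot: [0.701, 0.714, 0.0, -0.0]
wrist_force: [0.3, 0.5, 0.4]
opening: 92.0
grasp_force: 0.0
clock: 7.07
eef_pos: [559.2, 120.9, 399.4]
tcp_rot: [0.699, 0.715, 0.001, -0.0]
wrist_force: [0.7, -1.6, -0.6]
opening: 92.1
grasp_force: 0.0
[[ 1.00000e+00 -2.10000e-02 -7.00000e-03  5.57265e+02]
 [ 2.20000e-02  9.61000e-01  2.76000e-01  1.94824e+02]
 [ 1.00000e-03 -2.76000e-01  9.61000e-01  5.40975e+02]
 [ 0.00000e+00  0.00000e+00  0.00000e+00  1.00000e+00]]
```

View pics/w2.png

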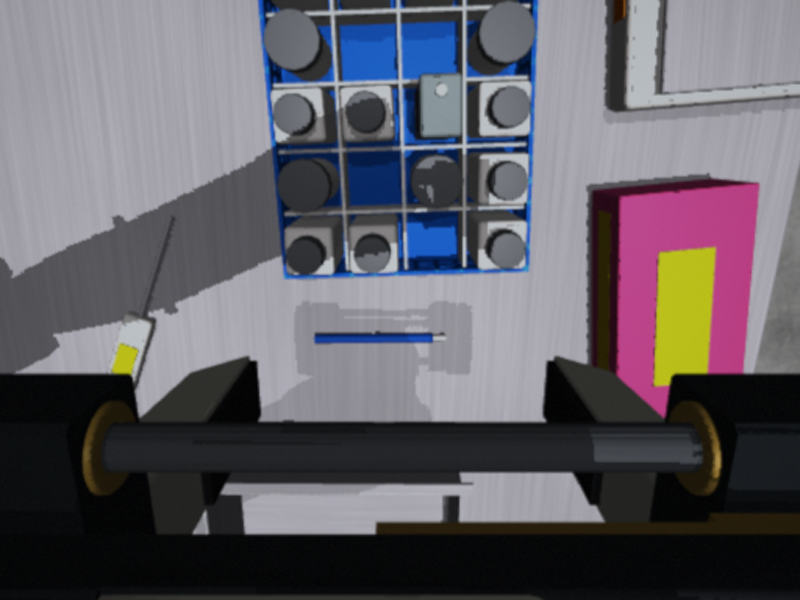

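Run:
```python
import cv2
im=cv2.imread('pics/w2.png_raw.png')[0:185,160:350]
cv2.imwrite('pics/w2c.png',cv2.resize(im,None,fx=3.2,fy=3.2,interpolation=cv2.INTER_CUBIC))
```

```text
(no output)
```

View pics/w2c.png

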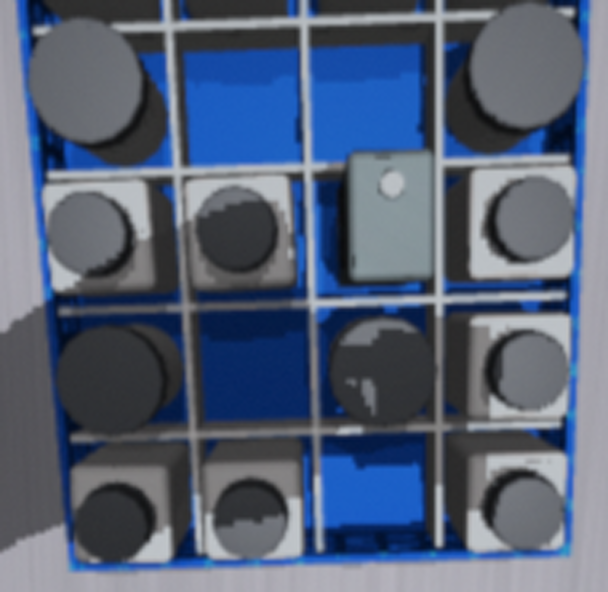

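```bash
cat > fit.py <<'E'
from h import *
import pickle
i=pickle.load(open('pics/w2.png.pkl','rb'))
px=lambda p:np.array([160+p[0]/3.2-.0,p[1]/3.2])
img=[(170,25),(305,20),(440,15),(175,172),(308,165),(440,160),(187,305),(313,301),(440,297),(193,434),(317,430),(440,426)]
mod=np.array([(x,y) for y in(82.5,27.5,-27.5,-82.5) for x in(-55,0,55)])
W=np.array([ray(i,px(p),46)[:2] for p in img])
mc,wc=mod.mean(0),W.mean(0)
a=mod-mc;b=W-wc
th=np.arctan2((a[:,0]*b[:,1]-a[:,1]*b[:,0]).sum(),(a*b).sum())
c,s=np.cos(th),np.sin(th);Rm=np.array([[c,-s],[s,c]])
ctr=wc-Rm@mc
print('crate',ctr,th,'res',np.round(W-(a@Rm.T+wc),1).tolist(), 'scale',np.sqrt((b**2).sum()/(a**2).sum()))
for n,p,z,m in(('A',(111,379),92,(-82.5,-55)),('J1',(382,371),92,(27.5,-55)),('C',(85,82),92,(-82.5,55)),('D',(526,65),92,(82.5,55)),('log',(391,212),149,(27.5,0))):
    print(n,np.round(ray(i,px(p),z)[:2],1),'pocket',np.round(ctr+Rm@np.array(m),1))
print('logger spot',np.round(ctr+Rm@np.array((27.5,205)),1),np.round(ctr+Rm@np.array((0,205)),1))
E
python3 fit.py
```

```text
crate [557.81929295 221.30244767] 0.0549808369043565 res [[0.5, -0.0], [0.4, 0.0], [0.1, 0.1], [-1.2, -0.8], [-0.3, 0.2], [0.1, 0.4], [0.4, 0.4], [0.1, 0.3], [0.1, 0.2], [-0.4, -0.2], [0.1, -0.2], [0.1, -0.3]] scale 1.0015305924605948
A [479.  162.4] pocket [478.5 161.9]
J1 [587.4 167.9] pocket [588.3 167.9]
C [472.3 270.9] pocket [472.4 271.7]
D [636.5 280.4] pocket [637.2 280.8]
log [584.5 223.6] pocket [585.3 222.8]
logger spot [574.  427.5] [546.6 426. ]
```

Run:
```python
from h import *
delta([585,223,136],0.055)
```

```text
pos [559.3 118.7 398.8] yawy 0.019 q7 -0.43 delta [103.9  27.7 262.7] [-0.     0.    -0.036]
```

```bash
python3 nudge.py '34 9 15 0 0 -.036;68 18 40 0 0 -.036;103 27 70 0 0 -.036;103 27 110 0 0 -.036;103 27 150 0 0 -.036;103 27 180 0 0 -.036;103 27 210 0 0 -.036;103 27 230 0 0 -.036;103 27 230 0 0 -.036' 52
python3 - <<'E'
from h import *
delta([585,223,136],0.055)
E
```

```text
clock: 7.87
eef_pos: [582.3, 217.9, 163.6]
tcp_rot: [0.689, 0.725, -0.004, -0.001]
wrist_force: [-0.5, 0.2, 0.1]
opening: 52.0
grasp_force: 0.0
pos [582.3 217.9 163.6] yawy 0.052 q7 -0.67 delta [ 5.1  3.2 27.6] [-0.008  0.004 -0.003]
```

```bash
python3 nudge.py '4 3 2 0 0 0;4 3 10 0 0 0;4 3 20 0 0 0;4 3 27 0 0 0;4 3 27 0 0 0;4 3 27 0 0 0'
python3 - <<'E'
from h import *
delta([585,223,136],0.055)
E
python3 nudge.py '0 0 0 0 0 0;0 0 0 0 0 0;0 0 0 0 0 0;0 0 0 0 0 0;0 0 0 0 0 0;0 0 0 0 0 0' 15 35
```

```text
clock: 8.37
eef_pos: [587.0, 225.8, 142.0]
tcp_rot: [0.688, 0.726, -0.0, -0.0]
wrist_force: [0.3, 0.4, -0.3]
opening: 52.1
grasp_force: 0.0
pos [587.  225.8 142. ] yawy 0.054 q7 -0.69 delta [-2.7 -2.2  6. ] [-0.     0.    -0.001]
clock: 8.87
eef_pos: [587.2, 226.1, 142.4]
tcp_rot: [0.688, 0.726, 0.0, 0.0]
wrist_force: [-1.1, -0.7, 1.8]
opening: 29.7
grasp_force: 34.9
```

```bash
python3 nudge.py '0 0 0 0 0 0;0 0 0 0 0 0;0 0 3 0 0 0;-2 0 6 0 0 0;-2 0 6 0 0 0' 50; python3 nudge.py '0 0 0 0 0 0;0 0 0 0 0 0;0 0 0 0 0 0;0 0 0 0 0 0;0 0 0 0 0 0;0 0 0 0 0 0' 15 35; python3 nudge.py '0 0 -10 0 0 0;0 0 -30 0 0 0;0 0 -60 0 0 0;0 0 -90 0 0 0;0 0 -125 0 0 0;0 0 -150 0 0 0;0 0 -150 0 0 0'
python3 - <<'E'
from h import *
delta([546.6,426,160],0.055)
E
```

```text
clock: 9.28
eef_pos: [587.0, 223.2, 135.2]
tcp_rot: [0.688, 0.726, -0.001, -0.0]
wrist_force: [-0.6, -0.2, 0.1]
opening: 49.7
grasp_force: 0.0
clock: 9.78
eef_pos: [587.2, 224.1, 136.2]
tcp_rot: [0.688, 0.726, 0.0, 0.0]
wrist_force: [-0.2, -0.9, -0.7]
opening: 29.9
grasp_force: 34.9
clock: 10.37
eef_pos: [589.1, 225.7, 293.1]
tcp_rot: [0.688, 0.726, 0.004, 0.002]
wrist_force: [0.3, -0.6, -1.6]
opening: 29.8
grasp_force: 34.9
pos [589.1 225.7 293.1] yawy 0.054 q7 -0.61 delta [201.8 -32.7 133.6] [ 0.009 -0.004 -0.001]
```

```bash
python3 nudge.py '40 -6 0 0 0 0;80 -13 0 0 0 0;120 -20 0 0 0 0;160 -26 0 0 0 0;195 -32 10 0 0 0;200 -33 50 0 0 0;200 -33 90 0 0 0;200 -33 125 0 0 0;200 -33 140 0 0 0;200 -33 140 0 0 0'
python3 - <<'E'
from h import *
delta([546.6,426,132],0.055)
E
```

```text
clock: 11.2
eef_pos: [541.5, 419.6, 141.0]
tcp_rot: [0.688, 0.726, -0.004, -0.0]
wrist_force: [-1.0, -0.1, -1.7]
opening: 29.9
grasp_force: 34.9
pos [541.5 419.6 141. ] yawy 0.054 q7 -0.97 delta [6.2 5.5 8.9] [-0.006  0.006 -0.001]
```

```bash
python3 nudge.py '0 0 3 0 0 0;0 0 6 0 0 0;0 0 6 0 0 0;0 0 6 0 0 0';python3 nudge.py '0 0 3 0 0 0;0 0 3 0 0 0;0 0 3 0 0 0'
```

```text
clock: 11.53
eef_pos: [544.1, 422.5, 141.7]
tcp_rot: [0.688, 0.726, 0.001, 0.0]
wrist_force: [-0.7, -0.5, -2.1]
opening: 29.8
grasp_force: 34.9
clock: 11.78
eef_pos: [543.6, 421.9, 137.4]
tcp_rot: [0.688, 0.726, 0.0, 0.0]
wrist_force: [-0.2, 0.2, -1.7]
opening: 29.8
grasp_force: 34.9
```

```bash
python3 nudge.py '0 0 3 0 0 0;0 0 4 0 0 0;0 0 4 0 0 0';python3 nudge.py '0 0 1 0 0 0;0 0 2 0 0 0;0 0 2 0 0 0'
```

```text
clock: 12.03
eef_pos: [543.4, 421.8, 132.7]
tcp_rot: [0.688, 0.726, -0.0, 0.0]
wrist_force: [-0.5, -0.0, -1.2]
opening: 29.6
grasp_force: 34.9
clock: 12.28
eef_pos: [543.5, 422.3, 132.2]
tcp_rot: [0.688, 0.726, 0.0, 0.0]
wrist_force: [-2.8, -2.2, 5.9]
opening: 30.1
grasp_force: 35.0
```

```bash
python3 nudge.py '0 0 -1 0 0 0;0 0 -1 0 0 0;0 0 -1 0 0 0;0 0 -10 0 0 0;0 0 -40 0 0 0;0 0 -70 0 0 0;0 0 -70 0 0 0' 60
python3 - <<'E'
from h import *
delta([636.5,280.4,150],0.055)
E
```

```text
clock: 12.87
eef_pos: [545.2, 424.6, 208.2]
tcp_rot: [0.688, 0.726, 0.005, 0.0]
wrist_force: [-0.0, 1.1, 1.5]
opening: 60.1
grasp_force: 0.0
pos [545.2 424.6 208.2] yawy 0.054 q7 -0.94 delta [-149.3   83.    57.8] [ 0.007 -0.006 -0.001]
```

```bash
python3 nudge.py '-30 16 0 0 0 0;-62 33 0 0 0 0;-94 50 0 0 0 0;-125 68 10 0 0 0;-149 83 30 0 0 0;-149 83 50 0 0 0;-149 83 60 0 0 0;-149 83 60 0 0 0;-149 83 60 0 0 0' 70
python3 - <<'E'
from h import *
delta([636.5,280.4,80],0.055)
E
```

```text
clock: 13.62
eef_pos: [633.5, 279.3, 141.6]
tcp_rot: [0.687, 0.727, 0.0, -0.001]
wrist_force: [-0.0, 0.4, 0.4]
opening: 69.8
grasp_force: 0.0
pos [633.5 279.3 141.6] yawy 0.056 q7 -0.72 delta [ 0.9  3.1 61.6] [-0.001 -0.001  0.001]
```

```bash
python3 nudge.py '1 2 20 0 0 0;1 3 40 0 0 0;1 3 55 0 0 0;1 3 61 0 0 0;1 3 61 0 0 0;1 3 61 0 0 0';  python3 - <<'E'
from h import *
delta([636.5,280.4,80],0.055)
E
python3 nudge.py '0 0 0 0 0 0;0 0 0 0 0 0;0 0 0 0 0 0;0 0 0 0 0 0;0 0 0 0 0 0;0 0 0 0 0 0' 30 30
```

```text
clock: 14.12
eef_pos: [637.5, 280.2, 81.6]
tcp_rot: [0.687, 0.726, 0.001, 0.0]
wrist_force: [0.3, -0.1, 0.7]
opening: 69.9
grasp_force: 0.0
pos [637.5 280.2  81.6] yawy 0.055 q7 -0.75 delta [ 0.2 -1.   1.6] [ 0.001 -0.001  0.   ]
clock: 14.62
eef_pos: [637.5, 279.0, 80.6]
tcp_rot: [0.688, 0.726, 0.0, 0.0]
wrist_force: [-0.7, -0.7, 3.8]
opening: 43.3
grasp_force: 30.0
```

```bash
python3 nudge.py '0 0 -10 0 0 0;0 0 -30 0 0 0;0 0 -60 0 0 0;0 0 -95 0 0 0;0 0 -130 0 0 0;-10 0 -150 0 0 0;-40 -4 -150 0 0 0;-80 -8 -150 0 0 0;-120 -12 -150 0 0 0;-160 -16 -150 0 0 0'
python3 - <<'E'
from h import *
delta([560.5,-225.5,220],0.016)
E
```

```text
clock: 15.45
eef_pos: [629.5, 116.7, 230.8]
tcp_rot: [0.687, 0.726, 0.0, 0.0]
wrist_force: [-0.6, -0.8, -1.8]
opening: 43.4
grasp_force: 30.0
pos [629.5 116.7 230.8] yawy 0.055 q7 -0.45 delta [-337.9  -87.7   10.9] [0.    0.    0.039]
```

```bash
python3 nudge.py '-38 -10 5 0 0 .039;-76 -20 10 0 0 .039;-114 -30 10 0 0 .039;-152 -40 10 0 0 .039;-190 -50 10 0 0 .039;-228 -60 10 0 0 .039;-266 -70 10 0 0 .039;-304 -79 10 0 0 .039;-338 -88 10 0 0 .039;-338 -88 10 0 0 .039'
python3 - <<'E'
from h import *
delta([560.5,-225.5,80],0.016)
E
```

```text
clock: 16.28
eef_pos: [557.4, -234.1, 220.0]
tcp_rot: [0.706, 0.709, -0.003, 0.001]
wrist_force: [-0.1, -1.5, -0.6]
opening: 43.1
grasp_force: 30.0
pos [ 557.4 -234.1  220. ] yawy 0.004 q7 0.09 delta [  9.3   3.5 140. ] [-0.002  0.005 -0.012]
```

```bash
python3 nudge.py '0 0 0 0 0 0;0 0 0 0 0 0'
python3 - <<'E'
from h import *
delta([560.5,-225.5,80],0.016)
i=snap('wrist','w3.png')
E
```

```text
clock: 16.45
eef_pos: [560.4, -223.5, 220.5]
tcp_rot: [0.702, 0.712, 0.0, -0.0]
wrist_force: [-0.7, 0.5, -0.9]
opening: 43.1
grasp_force: 30.0
pos [ 560.4 -223.5  220.5] yawy 0.015 q7 0.09 delta [-2.100e+00  1.000e-01  1.405e+02] [ 0.    -0.001 -0.001]
```

View pics/w3.png

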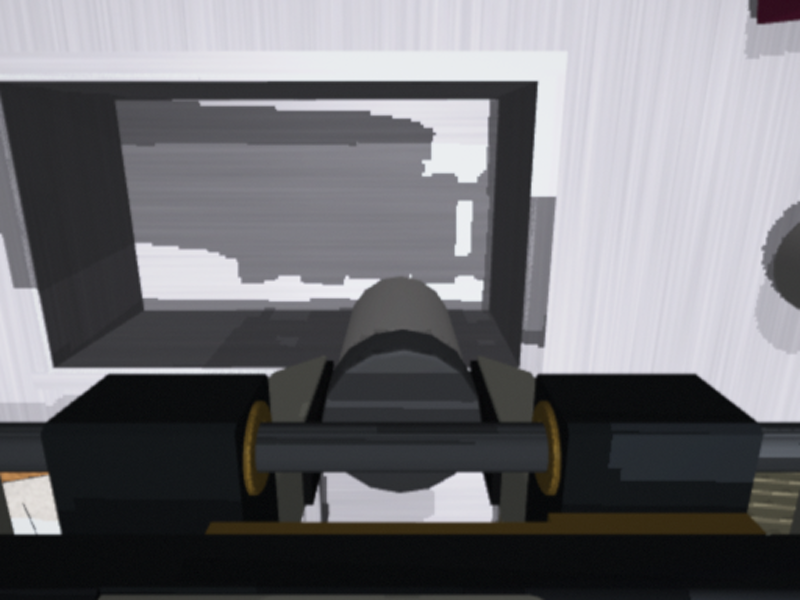

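The view into the pan shows the inner rim's corners at (0,83), (537,82), (518,366) and (55,367). The jar is hanging upright in the jaws.

Run:
```python
from h import *
i=arm.camera_info('wrist')
P=np.array([ray(i,np.array(p)/1.5625,105)[:2] for p in [(0,83),(537,82),(518,366),(55,367)]])
print(np.round(P,1),P.mean(0))
for a,b in((1,0),(2,3)):
    v=P[a]-P[b];print(np.linalg.norm(v),np.arctan2(v[1],v[0]))
print(np.arctan2(*(P[1]-P[2])[::-1])-np.pi/2,np.arctan2(*(P[0]-P[3])[::-1])-np.pi/2)
delta([560.5,-225.5,80],0.016)
```

```text
[[ 379.8 -124.5]
 [ 619.7 -120.1]
 [ 621.7 -257. ]
 [ 382.2 -261.4]] [ 500.84680995 -190.77187956]
239.84417460599406 0.018332652257291814
239.49433766944648 0.018457947584287586
0.014756141028762215 0.01731251624853436
pos [ 560.7 -222.6  220.6] yawy 0.016 q7 0.09 delta [ -3.   -0.3 140.6] [ 0.    -0.001  0.   ]
```

```bash
python3 nudge.py '0 0 30 0 0 0;0 0 65 0 0 0;0 0 100 0 0 0;0 0 120 0 0 0;0 0 130 0 0 0;0 0 130 0 0 0;0 0 130 0 0 0';python3 nudge.py '0 0 4 0 0 0;0 0 8 0 0 0;0 0 8 0 0 0'; python3 nudge.py '0 0 1 0 0 0;0 0 2 0 0 0;0 0 2 0 0 0'
```

```text
clock: 17.08
eef_pos: [561.2, -223.0, 90.9]
tcp_rot: [0.701, 0.713, 0.0, 0.0]
wrist_force: [0.3, 0.4, -0.1]
opening: 43.5
grasp_force: 30.0
clock: 17.33
eef_pos: [560.7, -224.2, 82.6]
tcp_rot: [0.702, 0.712, 0.0, 0.0]
wrist_force: [-0.0, -1.5, -1.1]
opening: 43.2
grasp_force: 30.0
clock: 17.58
eef_pos: [560.4, -224.2, 80.3]
tcp_rot: [0.702, 0.712, 0.0, 0.0]
wrist_force: [0.1, -0.6, -1.6]
opening: 43.4
grasp_force: 30.0
```

```bash
python3 nudge.py '0 0 1 0 0 0;0 0 1 0 0 0;0 0 1 0 0 0';python3 nudge.py '0 0 0 0 0 0;0 0 0 0 0 0;0 0 0 0 0 0;0 0 -10 0 0 0;0 0 -40 0 0 0;0 0 -80 0 0 0;0 0 -100 0 0 0;0 0 -110 0 0 0;0 0 -110 0 0 0' 62
python3 - <<'E'
from h import *
delta([472.3,270.9,180],0.055)
E
```

```text
clock: 17.83
eef_pos: [560.5, -224.2, 79.5]
tcp_rot: [0.702, 0.712, 0.0, 0.0]
wrist_force: [-1.0, 0.2, 3.9]
opening: 43.8
grasp_force: 30.0
clock: 18.58
eef_pos: [561.8, -224.3, 192.3]
tcp_rot: [0.702, 0.712, 0.001, 0.002]
wrist_force: [0.3, 0.5, -1.2]
opening: 61.8
grasp_force: 0.0
pos [ 561.8 -224.3  192.3] yawy 0.015 q7 0.07 delta [496.5 -82.2  11. ] [ 0.004  0.002 -0.04 ]
```

```bash
python3 nudge.py '40 -7 5 0 0 -.04;80 -13 5 0 0 -.04;120 -20 5 0 0 -.04;160 -26 5 0 0 -.04;200 -33 5 0 0 -.04;240 -40 5 0 0 -.04;280 -46 5 0 0 -.04;320 -53 5 0 0 -.04;360 -60 5 0 0 -.04;400 -66 5 0 0 -.04' 70
python3 nudge.py '40 -7 5 0 0 0;80 -13 5 0 0 0;96 -16 5 0 0 0;96 -16 15 0 0 0;96 -16 30 0 0 0;96 -16 30 0 0 0'
python3 - <<'E'
from h import *
delta([472.3,270.9,80],0.055)
E
```

```text
clock: 19.42
eef_pos: [486.8, 176.1, 182.8]
tcp_rot: [0.687, 0.726, -0.001, -0.0]
wrist_force: [0.9, 0.3, -0.0]
opening: 70.0
grasp_force: 0.0
clock: 19.92
eef_pos: [465.5, 267.9, 150.5]
tcp_rot: [0.687, 0.726, -0.003, -0.001]
wrist_force: [-1.2, -1.4, -0.4]
opening: 70.2
grasp_force: 0.0
pos [465.5 267.9 150.5] yawy 0.055 q7 -0.88 delta [ 2.9  7.3 70.4] [-0.005  0.003  0.   ]
```

```bash
python3 nudge.py '0 0 0 0 0 0;0 0 0 0 0 0'
python3 - <<'E'
from h import *
delta([472.3,270.9,80],0.055)
E
```

```text
clock: 20.08
eef_pos: [467.3, 268.9, 153.8]
tcp_rot: [0.688, 0.726, -0.001, -0.0]
wrist_force: [0.8, 0.3, 0.1]
opening: 70.1
grasp_force: 0.0
pos [467.3 268.9 153.8] yawy 0.054 q7 -0.88 delta [ 1.8  5.2 73.8] [-0.001  0.001 -0.001]
```

```bash
python3 nudge.py '1 4 20 0 0 0;1 4 45 0 0 0;1 4 62 0 0 0;1 4 73 0 0 0;1 4 73 0 0 0;1 4 73 0 0 0'; python3 nudge.py '0 0 0 0 0 0;0 0 0 0 0 0;0 0 0 0 0 0;0 0 0 0 0 0;0 0 0 0 0 0;0 0 0 0 0 0' 30 30
python3 nudge.py '0 0 -10 0 0 0;0 0 -30 0 0 0;0 0 -60 0 0 0;0 0 -95 0 0 0;0 0 -130 0 0 0;-10 0 -150 0 0 0;-40 2 -150 0 0 0;-80 5 -150 0 0 0;-120 8 -150 0 0 0;-160 11 -150 0 0 0'
python3 - <<'E'
from h import *
delta([441.6,-225,220],0.018)
E
```

```text
clock: 20.58
eef_pos: [471.3, 271.0, 81.5]
tcp_rot: [0.688, 0.726, -0.0, -0.0]
wrist_force: [-0.1, -0.2, 0.5]
opening: 69.7
grasp_force: 0.0
clock: 21.08
eef_pos: [471.4, 271.3, 81.7]
tcp_rot: [0.687, 0.726, 0.0, 0.0]
wrist_force: [-1.0, -0.3, 4.7]
opening: 43.7
grasp_force: 30.0
clock: 21.92
eef_pos: [490.4, 110.6, 231.9]
tcp_rot: [0.687, 0.727, 0.0, 0.0]
wrist_force: [1.4, -0.5, -1.9]
opening: 43.0
grasp_force: 30.0
pos [490.4 110.6 231.9] yawy 0.056 q7 -0.48 delta [-332.3  -67.6   11.9] [0.    0.    0.038]
```

```bash
python3 nudge.py '-40 -8 5 0 0 .038;-80 -16 10 0 0 .038;-120 -24 10 0 0 .038;-160 -32 10 0 0 .038;-200 -40 10 0 0 .038;-240 -48 10 0 0 .038;-280 -56 10 0 0 .038;-310 -64 10 0 0 .038;-332 -67 10 0 0 .038;-332 -67 10 0 0 .038'; python3 nudge.py '0 0 0 0 0 0;0 0 0 0 0 0'
python3 - <<'E'
from h import *
delta([441.6,-225,80],0.018)
E
```

```text
clock: 22.75
eef_pos: [440.5, -228.7, 221.4]
tcp_rot: [0.704, 0.711, -0.001, 0.0]
wrist_force: [-0.3, -0.5, -1.7]
opening: 43.7
grasp_force: 30.0
clock: 22.92
eef_pos: [442.2, -222.3, 221.4]
tcp_rot: [0.701, 0.713, 0.0, -0.0]
wrist_force: [-0.1, 0.6, -1.8]
opening: 42.9
grasp_force: 30.0
pos [ 442.2 -222.3  221.4] yawy 0.018 q7 0.22 delta [ -2.8  -0.7 141.4] [ 0.    -0.001 -0.   ]
```

```bash
python3 nudge.py '-2 0 30 0 0 0;-2 0 65 0 0 0;-2 0 100 0 0 0;-2 0 120 0 0 0;-2 0 132 0 0 0;-2 0 132 0 0 0;-2 0 132 0 0 0';python3 nudge.py '0 0 4 0 0 0;0 0 7 0 0 0;0 0 7 0 0 0'; python3 nudge.py '0 0 1 0 0 0;0 0 2 0 0 0;0 0 2 0 0 0'
```

```text
clock: 23.5
eef_pos: [442.5, -223.7, 89.2]
tcp_rot: [0.7, 0.714, 0.0, -0.001]
wrist_force: [0.6, -0.3, -0.9]
opening: 43.0
grasp_force: 30.0
clock: 23.75
eef_pos: [442.5, -225.2, 82.5]
tcp_rot: [0.701, 0.713, 0.0, 0.0]
wrist_force: [0.1, -1.2, -0.8]
opening: 42.8
grasp_force: 30.0
clock: 24.0
eef_pos: [442.6, -225.4, 80.6]
tcp_rot: [0.701, 0.713, 0.0, 0.0]
wrist_force: [-0.1, 0.5, 2.4]
opening: 43.3
grasp_force: 30.0
```

Touching (force up about 4 N). Release, rise, and go to jar A at (479,162.4).

```bash
python3 nudge.py '0 0 0 0 0 0;0 0 0 0 0 0;0 0 0 0 0 0;0 0 -10 0 0 0;0 0 -40 0 0 0;0 0 -80 0 0 0;0 0 -100 0 0 0;0 0 -110 0 0 0;0 0 -110 0 0 0' 62
python3 - <<'E'
from h import *
delta([479,162.4,165],0.055)
E
```

```text
clock: 24.75
eef_pos: [443.4, -225.7, 192.8]
tcp_rot: [0.701, 0.713, 0.001, 0.002]
wrist_force: [1.1, 0.7, -1.3]
opening: 62.1
grasp_force: 0.0
pos [ 443.4 -225.7  192.8] yawy 0.017 q7 0.2 delta [387.5  41.9  27.1] [ 0.004  0.002 -0.038]
```

```bash
python3 nudge.py '39 4 0 0 0 -.038;78 8 0 0 0 -.038;117 12 0 0 0 -.038;156 16 0 0 0 -.038;195 20 0 0 0 -.038;234 25 0 0 0 -.038;273 30 0 0 0 -.038;312 34 0 0 0 -.038;350 38 5 0 0 -.038;387 42 25 0 0 -.038' 70
python3 nudge.py '0 0 10 0 0 0;0 0 10 0 0 0;0 0 10 0 0 0'
python3 - <<'E'
from h import *
delta([479,162.4,80],0.055)
E
```

```text
clock: 25.58
eef_pos: [478.2, 164.5, 166.0]
tcp_rot: [0.687, 0.726, 0.001, 0.0]
wrist_force: [1.5, 0.5, 0.6]
opening: 69.7
grasp_force: 0.0
clock: 25.83
eef_pos: [476.4, 161.1, 153.8]
tcp_rot: [0.687, 0.727, -0.002, -0.001]
wrist_force: [-0.4, -0.7, 0.3]
opening: 69.9
grasp_force: 0.0
pos [476.4 161.1 153.8] yawy 0.056 q7 -0.66 delta [ 1.3  3.  73.8] [-0.004  0.001  0.001]
```

```bash
python3 nudge.py '0 2 20 0 0 0;0 2 45 0 0 0;0 2 62 0 0 0;0 2 73 0 0 0;0 2 73 0 0 0;0 2 73 0 0 0'; python3 nudge.py '0 0 0 0 0 0;0 0 0 0 0 0;0 0 0 0 0 0;0 0 0 0 0 0;0 0 0 0 0 0;0 0 0 0 0 0' 30 30
python3 nudge.py '0 0 -10 0 0 0;0 0 -30 0 0 0;0 0 -60 0 0 0;0 0 -95 0 0 0;0 0 -130 0 0 0;-10 0 -150 0 0 0;-40 0 -150 0 0 0;-80 0 -150 0 0 0;-120 0 -150 0 0 0;-160 0 -150 0 0 0'
python3 - <<'E'
from h import *
delta([440.4,-159,220],0.018)
E
```

```text
clock: 26.33
eef_pos: [479.7, 161.1, 82.6]
tcp_rot: [0.688, 0.726, -0.0, -0.0]
wrist_force: [0.7, 0.5, 0.8]
opening: 69.8
grasp_force: 0.0
clock: 26.83
eef_pos: [479.8, 162.2, 82.9]
tcp_rot: [0.687, 0.726, 0.0, 0.0]
wrist_force: [-1.0, -0.8, 5.1]
opening: 43.4
grasp_force: 30.0
clock: 27.67
eef_pos: [488.0, 0.9, 233.3]
tcp_rot: [0.687, 0.727, 0.0, 0.0]
wrist_force: [0.8, -0.1, -1.2]
opening: 43.4
grasp_force: 30.0
pos [488.    0.9 233.3] yawy 0.056 q7 -0.23 delta [-157.   -56.5   13.3] [0.001 0.    0.038]
```

```bash
python3 nudge.py '-35 -12 5 0 0 .038;-70 -25 10 0 0 .038;-105 -38 10 0 0 .038;-135 -49 10 0 0 .038;-159 -57 10 0 0 .038;-159 -57 10 0 0 .038;-159 -57 10 0 0 .038;-159 -57 10 0 0 .038'
python3 - <<'E'
from h import *
delta([440.4,-159,80],0.018)
E
```

```text
clock: 28.33
eef_pos: [440.4, -158.8, 222.8]
tcp_rot: [0.701, 0.713, 0.0, -0.0]
wrist_force: [0.0, 0.3, -0.1]
opening: 43.3
grasp_force: 30.0
pos [ 440.4 -158.8  222.8] yawy 0.017 q7 0.11 delta [ -0.2  -0.  142.8] [ 0.    -0.    -0.001]
```

```bash
python3 nudge.py '0 0 30 0 0 0;0 0 65 0 0 0;0 0 100 0 0 0;0 0 120 0 0 0;0 0 131 0 0 0;0 0 131 0 0 0;0 0 131 0 0 0';python3 nudge.py '0 0 4 0 0 0;0 0 7 0 0 0;0 0 7 0 0 0'; python3 nudge.py '0 0 1 0 0 0;0 0 2 0 0 0;0 0 2 0 0 0'
```

```text
clock: 28.92
eef_pos: [440.6, -158.1, 91.5]
tcp_rot: [0.7, 0.714, 0.0, -0.001]
wrist_force: [-0.4, -0.9, -0.9]
opening: 43.2
grasp_force: 30.0
clock: 29.17
eef_pos: [440.6, -159.5, 84.7]
tcp_rot: [0.701, 0.713, 0.0, 0.0]
wrist_force: [1.2, -0.1, -2.1]
opening: 43.2
grasp_force: 30.0
clock: 29.42
eef_pos: [440.3, -159.7, 82.5]
tcp_rot: [0.701, 0.713, 0.0, 0.0]
wrist_force: [0.5, 0.2, -0.8]
opening: 43.2
grasp_force: 30.0
```

```bash
python3 nudge.py '0 0 1 0 0 0;0 0 1 0 0 0;0 0 1 0 0 0';python3 nudge.py '0 0 0 0 0 0;0 0 0 0 0 0;0 0 0 0 0 0;0 0 -10 0 0 0;0 0 -40 0 0 0;0 0 -80 0 0 0;0 0 -100 0 0 0;0 0 -110 0 0 0;0 0 -110 0 0 0' 62
python3 - <<'E'
from h import *
delta([587.4,167.9,165],0.055+np.pi/2)
E
```

```text
clock: 29.67
eef_pos: [440.4, -159.8, 81.8]
tcp_rot: [0.701, 0.713, -0.0, 0.0]
wrist_force: [-1.7, -0.2, 4.1]
opening: 43.0
grasp_force: 30.0
clock: 30.42
eef_pos: [441.5, -159.9, 193.9]
tcp_rot: [0.701, 0.713, 0.001, 0.002]
wrist_force: [0.4, -0.7, -0.5]
opening: 62.1
grasp_force: 0.0
pos [ 441.5 -159.9  193.9] yawy 0.017 q7 0.08 delta [325.4 151.2  29. ] [ 0.005 -0.002  1.532]
```

```bash
python3 nudge.py '27 12 0 0 0 .12;54 25 0 0 0 .24;81 38 0 0 0 .36;108 50 0 0 0 .48;135 63 0 0 0 .60;162 75 0 0 0 .72;189 88 0 0 0 .84;216 100 0 0 0 .96;243 113 0 0 0 1.08;270 126 0 0 0 1.20' 70
python3 - <<'E'
from h import *
delta([587.4,167.9,165],0.055+np.pi/2)
E
```

```text
clock: 31.25
eef_pos: [561.1, 113.5, 189.5]
tcp_rot: [0.982, 0.19, -0.001, 0.0]
wrist_force: [0.6, -0.5, 0.2]
opening: 70.1
grasp_force: 0.0
pos [561.1 113.5 189.5] yawy -1.189 q7 -1.62 delta [ 44.7 -40.7  24.4] [0.001 0.003 0.327]
```

```bash
python3 nudge.py '22 -20 0 0 0 .12;44 -40 0 0 0 .24;44 -40 10 0 0 .327;44 -40 24 0 0 .327;44 -40 34 0 0 .327;44 -40 34 0 0 .327;44 -40 34 0 0 .327'
python3 - <<'E'
from h import *
delta([587.4,167.9,80],0.055+np.pi/2)
E
```

```text
clock: 31.83
eef_pos: [586.3, 165.4, 156.0]
tcp_rot: [1.0, 0.03, -0.001, 0.001]
wrist_force: [0.4, -0.3, -0.1]
opening: 70.0
grasp_force: 0.0
pos [586.3 165.4 156. ] yawy -1.51 q7 -1.99 delta [ 1.4 -2.5 76. ] [0.001 0.003 0.006]
```

```bash
python3 nudge.py '1 -2 20 0 0 0;1 -2 45 0 0 0;1 -2 65 0 0 0;1 -2 75 0 0 0;1 -2 75 0 0 0;1 -2 75 0 0 0'; python3 nudge.py '0 0 0 0 0 0;0 0 0 0 0 0;0 0 0 0 0 0;0 0 0 0 0 0;0 0 0 0 0 0;0 0 0 0 0 0' 30 30
python3 nudge.py '0 0 -10 0 0 0;0 0 -30 0 0 0;0 0 -60 0 0 0;0 0 -95 0 0 0;0 0 -130 0 0 0;0 0 -150 0 0 0;0 0 -150 0 0 0'
python3 - <<'E'
from h import *
delta([560.4,-157,220],0.018)
E
```

```text
clock: 32.33
eef_pos: [588.4, 168.0, 82.9]
tcp_rot: [1.0, 0.03, 0.0, 0.0]
wrist_force: [0.3, -0.5, 0.3]
opening: 70.2
grasp_force: 0.0
clock: 32.83
eef_pos: [588.5, 168.4, 83.0]
tcp_rot: [1.0, 0.03, 0.001, -0.0]
wrist_force: [-0.1, -0.5, 4.6]
opening: 43.3
grasp_force: 30.0
clock: 33.42
eef_pos: [590.2, 169.3, 238.4]
tcp_rot: [1.0, 0.03, 0.004, -0.001]
wrist_force: [2.2, 0.4, -1.1]
opening: 43.3
grasp_force: 30.0
pos [590.2 169.3 238.4] yawy -1.51 q7 -1.97 delta [-49.7 323.9  17.2] [ 0.004 -0.008 -1.528]
```

```bash
python3 nudge.py '-4 26 0 0 0 -.12;-8 52 0 0 0 -.24;-12 78 0 0 0 -.36;-16 104 0 0 0 -.48;-20 130 0 0 0 -.6;-24 156 0 0 0 -.72;-28 182 0 0 0 -.84;-32 208 0 0 0 -.96;-36 234 0 0 0 -1.08;-40 260 0 0 0 -1.2'
python3 - <<'E'
from h import *
delta([560.4,-157,220],0.018)
E
```

```text
clock: 34.25
eef_pos: [563.1, -95.0, 231.9]
tcp_rot: [0.806, 0.592, -0.001, -0.0]
wrist_force: [1.4, 0.8, -1.7]
opening: 43.3
grasp_force: 30.0
pos [563.1 -95.  231.9] yawy -0.304 q7 -0.4 delta [-60.   16.   11.9] [-0.001  0.    -0.322]
```

```bash
python3 nudge.py '-20 5 0 0 0 -.11;-40 11 5 0 0 -.22;-62 16 10 0 0 -.322;-62 16 10 0 0 -.322;-62 16 10 0 0 -.322;-62 16 10 0 0 -.322'
python3 - <<'E'
from h import *
delta([560.4,-157,81],0.018)
E
```

```text
clock: 34.75
eef_pos: [559.9, -157.1, 222.1]
tcp_rot: [0.703, 0.711, -0.0, -0.001]
wrist_force: [0.6, 0.8, -1.0]
opening: 43.2
grasp_force: 30.0
pos [ 559.9 -157.1  222.1] yawy 0.011 q7 -0.01 delta [  0.    0.6 141.1] [-0.001 -0.001 -0.007]
```

```bash
python3 nudge.py '0 0 30 0 0 0;0 0 65 0 0 0;0 0 100 0 0 0;0 0 120 0 0 0;0 0 130 0 0 0;0 0 130 0 0 0;0 0 130 0 0 0';python3 nudge.py '0 0 4 0 0 0;0 0 7 0 0 0;0 0 7 0 0 0'; python3 nudge.py '0 0 1 0 0 0;0 0 2 0 0 0;0 0 2 0 0 0;0 0 3 0 0 0;0 0 3 0 0 0'
```

```text
clock: 35.33
eef_pos: [560.9, -156.8, 93.1]
tcp_rot: [0.703, 0.712, 0.0, 0.0]
wrist_force: [0.4, 0.6, -0.6]
opening: 43.5
grasp_force: 30.0
clock: 35.58
eef_pos: [560.7, -157.8, 86.0]
tcp_rot: [0.703, 0.711, 0.0, 0.001]
wrist_force: [-0.2, 0.3, -1.3]
opening: 42.9
grasp_force: 30.0
clock: 36.0
eef_pos: [560.3, -157.7, 82.4]
tcp_rot: [0.703, 0.711, -0.0, 0.0]
wrist_force: [0.2, -1.4, -1.5]
opening: 43.4
grasp_force: 30.0
```

```bash
python3 nudge.py '0 0 1 0 0 0;0 0 1 0 0 0;0 0 1 0 0 0';python3 nudge.py '0 0 0 0 0 0;0 0 0 0 0 0;0 0 0 0 0 0;0 0 -10 0 0 0;0 0 -40 0 0 0;0 0 -80 0 0 0;0 0 -120 0 0 0;0 0 -160 0 0 0;0 0 -180 0 0 0;0 0 -180 0 0 0' 62
python3 - <<'E'
from h import *
snap('side','s2.png')
snap('scene','sc2.png')
delta([500,-370,380],0.018)
E
```

```text
clock: 36.25
eef_pos: [560.4, -157.8, 82.1]
tcp_rot: [0.703, 0.711, -0.0, 0.0]
wrist_force: [-1.9, -0.1, 5.6]
opening: 43.3
grasp_force: 30.0
clock: 37.08
eef_pos: [562.8, -157.5, 267.8]
tcp_rot: [0.703, 0.711, 0.002, 0.004]
wrist_force: [-0.1, -0.1, 0.2]
opening: 62.1
grasp_force: 0.0
pos [ 560.6 -157.7  262.7] yawy 0.012 q7 0.01 delta [-211.7  -62.8 -117.3] [ 0.002  0.001 -0.006]
```

View pics/sc2.png

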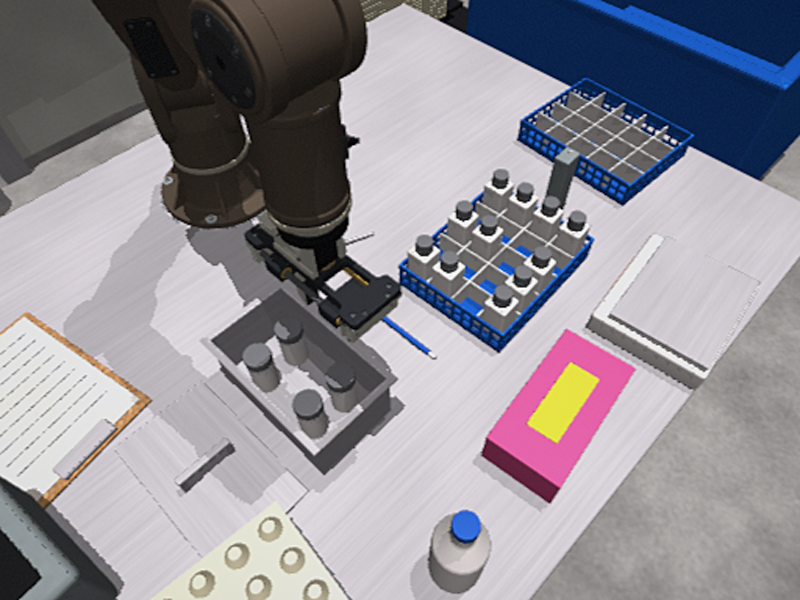

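All four jars stand upright in the pan, around (258,358), (288,334), (308,405) and (341,380). The lid lies on the table with its handle near (205,464), and the logger stands at (563,180). Next I check the lid's pose.

```bash
python3 nudge.py '-36 -10 -20 0 0 0;-72 -20 -40 0 0 0;-108 -31 -60 0 0 0;-144 -42 -80 0 0 0;-180 -53 -100 0 0 0;-211 -63 -117 0 0 0;-211 -63 -117 0 0 0;-211 -63 -117 0 0 0;-211 -63 -117 0 0 0' 50
python3 - <<'E'
from h import *
snap('wrist','w4.png')
delta([500,-370,380],0.018)
E
```

```text
clock: 37.93
eef_pos: [499.5, -368.8, 376.8]
tcp_rot: [0.703, 0.711, 0.0, -0.001]
wrist_force: [0.0, 0.8, -0.1]
opening: 49.9
grasp_force: 0.0
pos [ 499.8 -368.   376.8] yawy 0.013 q7 0.43 delta [-2.   0.1 -3.2] [-0.002 -0.002 -0.005]
```

View pics/w4.png

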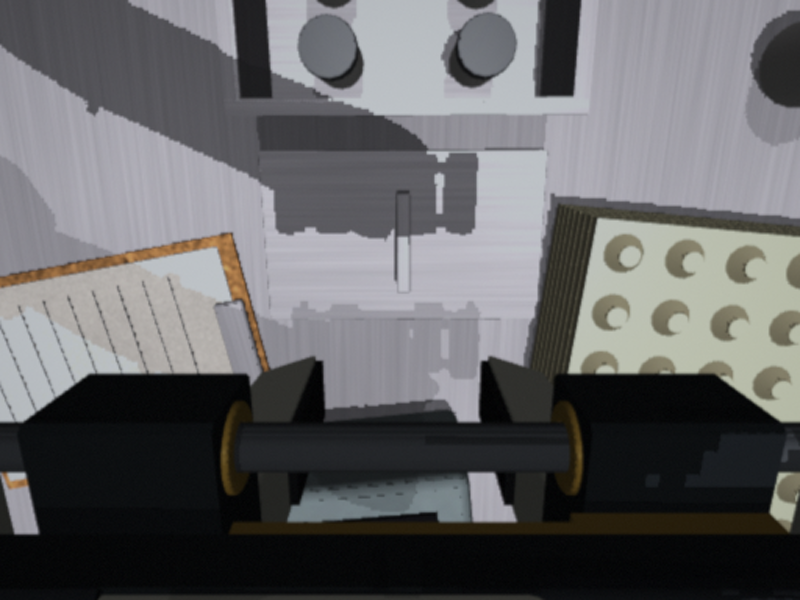

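Run:
```python
from h import *
i=arm.camera_info('wrist')
r=lambda p,z:ray(i,np.array(p)/1.5625,z)[:2]
P=np.array([r(p,9) for p in [(260,150),(547,150),(530,319),(270,317)]]);H=np.array([r(p,44) for p in [(403,192),(404,292)]])
print(np.round(P,1).tolist(),P.mean(0),np.round(H,1).tolist(),H.mean(0))
for a,b in((1,0),(2,3)):
    v=P[a]-P[b];print(np.linalg.norm(v),np.arctan2(v[1],v[0]))
# pan: flange outer bottom edge (z105)
Q=np.array([r(p,105) for p in [(228,112),(588,112)]]);print(np.round(Q,1).tolist(),np.arctan2(*(Q[1]-Q[0])[::-1]))
c=Q.mean(0)+81*np.array([-.018,1]);print(c)
delta([*H.mean(0),41],0.018)
```

```text
[[369.0, -298.8], [631.6, -295.2], [629.0, -457.7], [369.5, -459.3]] [ 499.78503652 -377.76064279] [[500.3, -332.0], [502.6, -422.1]] [ 501.45325525 -377.079798  ]
262.6402294761261 0.013558213206106472
259.49804665151095 0.005943941040797117
[[371.7, -271.5], [634.1, -268.0]] 0.013463818205206379
[ 501.4579227  -188.76820144]
pos [ 499.8 -368.   376.8] yawy 0.013 q7 0.43 delta [ -9.8   2.2 335.8] [-0.002 -0.002 -0.005]
```

```bash
python3 nudge.py '-11 1 40 0 0 0;-11 1 80 0 0 0;-11 1 120 0 0 0;-11 1 160 0 0 0;-11 1 200 0 0 0;-11 1 240 0 0 0;-11 1 270 0 0 0;-11 1 290 0 0 0;-11 1 300 0 0 0;-11 1 300 0 0 0'; python3 nudge.py '0 0 0 0 0 0;0 0 0 0 0 0'
python3 - <<'E'
from h import *
delta([500.7,-379,40],0.014)
E
```

```text
clock: 38.82
eef_pos: [499.9, -378.0, 75.6]
tcp_rot: [0.702, 0.712, -0.0, -0.003]
wrist_force: [-0.4, 0.3, -0.6]
opening: 50.0
grasp_force: 0.0
clock: 38.98
eef_pos: [502.1, -380.3, 80.0]
tcp_rot: [0.703, 0.712, 0.0, 0.001]
wrist_force: [0.4, 0.1, 0.0]
opening: 49.8
grasp_force: 0.0
pos [ 502.1 -380.3   80. ] yawy 0.013 q7 0.33 delta [ 1.4 -1.5 40. ] [ 0.002  0.001 -0.001]
```

```bash
python3 nudge.py '1 -1 15 0 0 0;1 -1 28 0 0 0;1 -1 37 0 0 0;1 -1 40 0 0 0;1 -1 40 0 0 0;1 -1 40 0 0 0'; python3 nudge.py '0 0 0 0 0 0;0 0 0 0 0 0;0 0 0 0 0 0;0 0 0 0 0 0;0 0 0 0 0 0;0 0 0 0 0 0;0 0 0 0 0 0;0 0 0 0 0 0' 5 50
```

```text
clock: 39.48
eef_pos: [500.1, -379.5, 38.7]
tcp_rot: [0.703, 0.711, 0.0, 0.0]
wrist_force: [0.6, -0.0, 0.5]
opening: 50.0
grasp_force: 0.0
clock: 40.15
eef_pos: [500.1, -379.4, 38.6]
tcp_rot: [0.703, 0.711, 0.0, 0.0]
wrist_force: [1.7, 0.0, 1.1]
opening: 11.2
grasp_force: 50.0
```

```bash
python3 nudge.py '0 0 -10 0 0 0;0 0 -30 0 0 0;0 0 -60 0 0 0;0 0 -95 0 0 0;0 0 -130 0 0 0;0 0 -150 0 0 0;30 0 -150 0 0 0;70 1 -150 0 0 0;110 1 -150 0 0 0;150 2 -150 0 0 0'; python3 nudge.py '30 0 0 0 0 0;36 0 0 0 0 0;36 0 0 0 0 0;36 0 0 0 0 0;36 0 0 0 0 0'
python3 - <<'E'
from h import *
delta([501.2,-191.5,150],0.016)
E
```

```text
clock: 40.98
eef_pos: [499.1, -227.8, 188.7]
tcp_rot: [0.703, 0.711, -0.0, -0.0]
wrist_force: [1.3, 0.2, -3.9]
opening: 11.5
grasp_force: 50.0
clock: 41.4
eef_pos: [499.4, -195.2, 188.4]
tcp_rot: [0.704, 0.711, -0.0, 0.0]
wrist_force: [-0.8, -0.3, -3.9]
opening: 11.0
grasp_force: 50.0
pos [ 499.4 -195.2  188.4] yawy 0.01 q7 0.08 delta [ 3.7  1.9 38.4] [-0.     0.001 -0.006]
```

```bash
python3 nudge.py '3 2 10 0 0 -.005;3 2 22 0 0 -.005;3 2 34 0 0 -.005;3 2 34 0 0 -.005;3 2 34 0 0 -.005'
python3 - <<'E'
from h import *
delta([501.,-192,150],0.016)
E
```

```text
clock: 41.82
eef_pos: [501.0, -191.0, 153.4]
tcp_rot: [0.702, 0.713, -0.001, -0.001]
wrist_force: [-0.0, 0.4, -3.9]
opening: 11.3
grasp_force: 50.0
pos [ 501.  -191.   153.4] yawy 0.016 q7 0.05 delta [-1.   0.   3.4] [-0.002 -0.001 -0.   ]
```

```bash
python3 nudge.py '0 0 4 0 0 0;0 0 8 0 0 0;0 0 10 0 0 0;0 0 10 0 0 0'; python3 nudge.py '0 0 2 0 0 0;0 0 4 0 0 0;0 0 4 0 0 0'
```

```text
clock: 42.15
eef_pos: [501.5, -190.4, 144.1]
tcp_rot: [0.701, 0.713, -0.0, -0.0]
wrist_force: [0.2, -0.3, -2.9]
opening: 11.1
grasp_force: 50.0
clock: 42.4
eef_pos: [501.5, -190.4, 140.2]
tcp_rot: [0.701, 0.713, -0.0, -0.0]
wrist_force: [-0.7, -1.0, -3.8]
opening: 11.3
grasp_force: 50.0
```

```bash
python3 nudge.py '0 0 1 0 0 0;0 0 2 0 0 0;0 0 2 0 0 0'
```

```text
clock: 42.65
eef_pos: [501.6, -190.4, 138.3]
tcp_rot: [0.701, 0.713, -0.0, -0.0]
wrist_force: [-0.3, 0.3, -4.2]
opening: 11.1
grasp_force: 50.0
```

```bash
python3 nudge.py '0 0 1 0 0 0;0 0 1.5 0 0 0;0 0 1.5 0 0 0'; python3 nudge.py '0 0 0 0 0 0;0 0 0 0 0 0;0 0 0 0 0 0;0 0 0 0 0 0;0 0 -20 0 0 0;0 0 -50 0 0 0;0 0 -90 0 0 0;0 0 -130 0 0 0;0 0 -160 0 0 0;0 0 -160 0 0 0' 60
python3 - <<'E'
from h import *
delta([545,422.5,230],0.055)
E
```

```text
clock: 42.9
eef_pos: [501.8, -190.4, 137.5]
tcp_rot: [0.701, 0.713, -0.0, 0.0]
wrist_force: [-2.8, 0.5, 4.0]
opening: 11.1
grasp_force: 50.0
clock: 43.73
eef_pos: [504.6, -190.6, 303.6]
tcp_rot: [0.701, 0.713, 0.002, 0.005]
wrist_force: [0.7, 0.7, 0.5]
opening: 59.8
grasp_force: 0.0
pos [ 504.6 -190.6  303.6] yawy 0.017 q7 0.14 delta [612.6  50.1  72. ] [ 0.01   0.004 -0.038]
```

```bash
python3 nudge.py '40 3 5 0 0 -.038;80 6 10 0 0 -.038;120 10 15 0 0 -.038;160 13 20 0 0 -.038;200 16 20 0 0 -.038;240 19 20 0 0 -.038;280 22 20 0 0 -.038;320 26 20 0 0 -.038;360 29 20 0 0 -.038;400 32 20 0 0 -.038' 55
python3 nudge.py '40 3 0 0 0 0;80 6 0 0 0 0;120 10 0 0 0 0;160 13 0 0 0 0;200 16 0 0 0 0;212 18 20 0 0 0;212 18 50 0 0 0;212 18 70 0 0 0;212 18 70 0 0 0;212 18 70 0 0 0'
python3 - <<'E'
from h import *
delta([543.5,422.3,132],0.055)
E
```

```text
clock: 44.57
eef_pos: [526.8, 212.0, 276.9]
tcp_rot: [0.688, 0.726, 0.0, 0.0]
wrist_force: [0.5, -0.4, 0.7]
opening: 55.2
grasp_force: 0.0
clock: 45.4
eef_pos: [533.0, 422.2, 206.0]
tcp_rot: [0.687, 0.726, -0.001, -0.0]
wrist_force: [0.1, -0.5, 1.1]
opening: 54.8
grasp_force: 0.0
pos [533.  422.2 206. ] yawy 0.055 q7 -0.98 delta [-0.4 10.6 74. ] [-0.002  0.002 -0.   ]
```

```bash
python3 nudge.py '0 10 0 0 0 0;0 10 20 0 0 0;0 10 35 0 0 0;0 10 35 0 0 0;0 10 35 0 0 0'
python3 - <<'E'
from h import *
delta([543.5,422.3,132],0.055)
E
```

```text
clock: 45.82
eef_pos: [544.2, 423.2, 173.1]
tcp_rot: [0.688, 0.726, 0.0, 0.0]
wrist_force: [0.4, -0.2, 0.6]
opening: 55.1
grasp_force: 0.0
pos [544.2 423.2 173.1] yawy 0.054 q7 -0.99 delta [-0.9 -0.8 41.1] [ 0.001 -0.001 -0.001]
```

```bash
python3 nudge.py '-1 -1 15 0 0 0;-1 -1 30 0 0 0;-1 -1 40 0 0 0;-1 -1 40 0 0 0;-1 -1 40 0 0 0'; python3 nudge.py '0 0 0 0 0 0;0 0 0 0 0 0;0 0 0 0 0 0;0 0 0 0 0 0;0 0 0 0 0 0;0 0 0 0 0 0' 15 35; python3 nudge.py '0 0 -10 0 0 0;0 0 -30 0 0 0;0 0 -60 0 0 0;0 0 -95 0 0 0;0 0 -130 0 0 0;0 0 -155 0 0 0;0 0 -155 0 0 0;0 0 -155 0 0 0'
python3 - <<'E'
from h import *
delta([586.5,224,290],0.055)
E
```

```text
clock: 46.23
eef_pos: [542.7, 422.5, 132.8]
tcp_rot: [0.687, 0.726, 0.0, 0.0]
wrist_force: [0.2, -0.4, 0.0]
opening: 54.9
grasp_force: 0.0
clock: 46.73
eef_pos: [542.5, 422.5, 132.4]
tcp_rot: [0.687, 0.726, 0.0, 0.0]
wrist_force: [0.6, -0.8, 2.9]
opening: 29.7
grasp_force: 35.0
clock: 47.4
eef_pos: [542.5, 422.9, 289.0]
tcp_rot: [0.687, 0.726, 0.002, 0.0]
wrist_force: [-0.0, 0.1, -2.0]
opening: 29.6
grasp_force: 35.0
pos [542.5 422.9 289. ] yawy 0.055 q7 -0.93 delta [-201.    33.    -1.3] [ 0.002 -0.002  0.   ]
```

```bash
python3 nudge.py '-35 5 0 0 0 0;-70 11 0 0 0 0;-105 17 0 0 0 0;-140 23 0 0 0 0;-175 28 0 0 0 0;-201 33 0 0 0 0;-201 33 10 0 0 0;-201 33 30 0 0 0;-201 33 30 0 0 0;-201 33 30 0 0 0'
python3 - <<'E'
from h import *
delta([585.5,223.3,140],0.055)
E
```

```text
clock: 48.23
eef_pos: [585.0, 222.9, 255.0]
tcp_rot: [0.687, 0.726, -0.002, -0.001]
wrist_force: [-0.3, -0.2, -1.0]
opening: 29.7
grasp_force: 35.0
pos [585.  222.9 255. ] yawy 0.055 q7 -0.65 delta [  0.6   1.  115. ] [-0.004  0.001  0.   ]
```

```bash
python3 nudge.py '0 0 20 0 0 0;0 0 45 0 0 0;0 0 65 0 0 0;0 0 72 0 0 0;0 0 72 0 0 0;0 0 72 0 0 0'
python3 - <<'E'
from h import *
delta([585.5,223.3,140],0.055)
E
```

```text
clock: 48.73
eef_pos: [586.4, 224.1, 185.8]
tcp_rot: [0.687, 0.726, 0.0, -0.0]
wrist_force: [-0.5, 0.6, 0.2]
opening: 29.8
grasp_force: 35.0
pos [586.4 224.1 185.8] yawy 0.056 q7 -0.69 delta [-0.8 -1.  45.8] [ 0.    -0.     0.001]
```

```bash
python3 nudge.py '-1 -1 12 0 0 0;-1 -1 25 0 0 0;-1 -1 38 0 0 0;-1 -1 44 0 0 0;-1 -1 44 0 0 0;-1 -1 44 0 0 0'; python3 nudge.py '0 0 2 0 0 0;0 0 4 0 0 0;0 0 4 0 0 0'
```

```text
clock: 49.23
eef_pos: [585.0, 222.2, 140.3]
tcp_rot: [0.687, 0.726, -0.001, -0.0]
wrist_force: [-0.4, -0.1, -1.8]
opening: 30.3
grasp_force: 35.0
clock: 49.48
eef_pos: [585.4, 222.4, 136.9]
tcp_rot: [0.687, 0.726, 0.0, 0.0]
wrist_force: [-0.2, -0.1, -1.7]
opening: 29.7
grasp_force: 35.0
```

```bash
python3 nudge.py '0 0 1 0 0 0;0 0 1.5 0 0 0;0 0 1.5 0 0 0'; python3 nudge.py '0 0 0 0 0 0;0 0 0 0 0 0;0 0 0 0 0 0;0 0 -15 0 0 0;0 0 -40 0 0 0;0 0 -80 0 0 0;0 0 -120 0 0 0;0 0 -160 0 0 0;-30 0 -180 0 0 0;-60 0 -180 0 0 0' 52
python3 nudge.py '-35 -30 0 0 0 0;-70 -60 0 0 0 0;-70 -90 0 0 0 0;-70 -120 0 0 0 0;-70 -120 0 0 0 0;-70 -120 0 0 0 0'
python3 - <<'E'
from h import *
snap('side','s3.png');snap('scene','sc3.png')
a=cv2.imread('pics/s3.png_raw.png')[140:350,150:430];b=cv2.imread('pics/sc3.png_raw.png')[100:310,110:390]
cv2.imwrite('pics/fin.png',cv2.resize(np.vstack([a,b]),None,fx=1.42,fy=1.42,interpolation=cv2.INTER_CUBIC))
E
```

```text
clock: 49.73
eef_pos: [585.5, 222.5, 136.4]
tcp_rot: [0.687, 0.726, 0.0, 0.0]
wrist_force: [-1.2, -0.7, 5.2]
opening: 30.0
grasp_force: 35.0
clock: 50.57
eef_pos: [589.8, 165.5, 321.4]
tcp_rot: [0.686, 0.728, 0.004, 0.002]
wrist_force: [0.1, -0.7, -0.3]
opening: 52.4
grasp_force: 0.0
clock: 51.07
eef_pos: [471.7, 85.6, 316.0]
tcp_rot: [0.688, 0.726, 0.0, 0.001]
wrist_force: [0.9, -0.3, 0.7]
opening: 51.8
grasp_force: 0.0
```

View pics/fin.png

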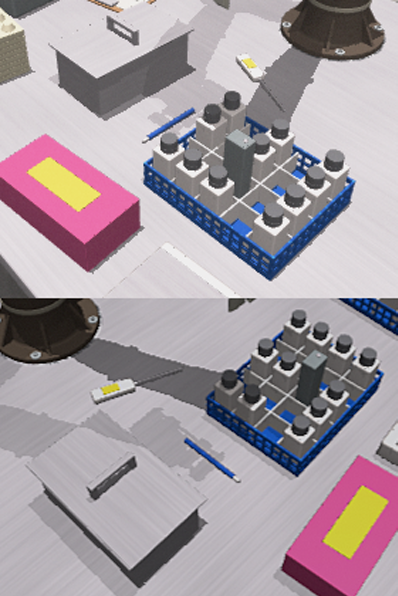

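Both views show the lid flat on the pan, with corners matching the start picture. The logger stands upright in its own pocket, and all 11 bottles are in place.

```bash
python3 -c "
from cell import arm
print(arm.finish_job())"
```

```text
the job is handed in; nothing more can be done
None
```

The job is handed in after about 51 s of the 210 s allowed: all four jars stand upright in the pan with its lid seated again, the logger is back in its own pocket, and the bottles were not moved.

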